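# Ready a balancing robot for its gyro zero

### The job

The two-wheeled balancing robot is slumped forward on its bumper, its wheels in the chock board. Get it ready to zero its gyro: while it still rests on the bumper, push the battery tray fully home in its side and flip the kickstand at its back over centre, all the way down, in whichever order you like. Then take the robot by its top handle, tip it up until it stands upright on its wheels in the chocks, off both bumper and kickstand, and finish while holding it there, upright and still: do not let go of the handle. Leave the other things on the bench alone.

Things in the scene. Friction and masses are not known exactly. Their poses are not given: they have to be found in the camera images.
- frame: Balancing robot's frame, free-standing, about 1 kg in all: two perforated aluminium side plates (114 mm over both, 60 mm deep) and plywood decks. Origin: middle of the wheel axle. z points up the mast (vertical when upright), +x to its front (bumper), +y to its left. Starts leaning 0.63 rad forward. Top deck's upper face at z = 205 mm, backs of the decks at x = -33 mm.
- axle (a point): Middle of the wheel axle (the frame's origin), 56 mm above the table; the robot tips about this line, along the frame's y. The wheels (radius 50, 26 mm wide, centred at y = +-86 mm) turn freely on it and stay in the chocks. The front bumper bar (radius 6, 90 mm long) is at frame x = 80, z = 4 mm.
- board: Fixed plywood wheel-chock board 270 x 220 x 6 mm on the table, with chock blocks 18 mm high before and behind each wheel. Origin on the table below the place of the axle; +x, +y as the robot's front and left.
- board_axle (a point): Where the middle of the axle lies when both wheels stand down in their chocks: 56 mm above the board's origin.
- handle: Carry handle fixed to the top of the frame: a bar across the robot (along the frame's y) on two uprights at y = +-46 mm, its middle 40 mm clear above the top deck. Origin and axes are those of the frame.
- handle_mid (a point): Middle of the handle's bar, at (0, 0, 245) mm in the frame. Bar radius 7.5 mm over the middle 68 mm. 15 mm to grip.
- tray (a joint): Battery tray under the top deck, slides sideways along the frame's y. 0 = fully home against its stop, positive (m) = sticking out to the robot's left, at most 0.048; starts 0.025 to 0.045 out. Friction 2 N, stays where it is left.
- tray_end (a point): Centre of the outer face of the tray's end plate, which faces the frame's +y. Plate 50 mm (along frame x) x 34 mm (along frame z), 5 mm thick. At frame x = 0, z = 179 mm and y = 63 mm + the tray's joint value; when home the plate lies against the side plate.
- kickstand (a joint): Kickstand: a U of steel rod straddling the frame, hinged at point stand_pivot. 0 = folded up behind the mast (leg 30 degrees back from the frame's z); grows as the leg swings backward (to the frame's -x) and down, to 1.97 at its stop (leg 143 degrees back from z). A spring strut pulls it to folded below about 0.99 and snaps it down beyond; about 1 N at the foot bar moves it.
- stand_pivot (a point): Kickstand's hinge line (along the frame's y), at (-20, 0, 60) mm in the frame.
- foot_bar: The kickstand's foot: bar across its end along the frame's y, rubber sleeve 96 mm long, 12 mm in diameter, rod arms at y = +-61 mm. Origin at the hinge, turning with the kickstand. With the kickstand down and the robot upright it is 16 mm clear of the board; it touches when the robot leans back 0.19 rad.
- foot_mid (a point): Middle of the foot bar, 110 mm from the hinge line. When folded it is 42 mm behind the backs of the decks (centre of bar to deck, square to the mast).
- driver: Bystander: screwdriver lying on the bench.
- spare_wheel: Bystander: spare wheel, radius 50 mm, 26 mm thick, lying flat.
- parts_box: Bystander: open box of hardware 110 x 150 x 40 mm.

How it is judged:
On the way:
1. battery tray home and kickstand fully down while the robot still rests on its bumper (value of joint tray below 0.004 m and value of joint kickstand above 1.8 rad and angle between frame's own z axis and vertical above 0.5 rad), for 0.2 s.
At the end, for the whole second after the job is handed in: Frame within 0.09 rad of vertical and still (under 0.1 rad/s), the fingers on the handle with more than 1 N, nothing touching the kickstand's foot, tray within 4 mm of home, kickstand beyond 1.8 rad (down), axle within 12 mm of its place in the chocks and along the board's y within 0.12 rad (angle between frame's own z axis and vertical below 0.09 rad and value of joint tray below 0.004 m and value of joint kickstand above 1.8 rad and contact force between the fingers and handle above 1 N and contact force between foot_bar and anything else below 0.5 N and distance between axle and board_axle below 0.012 m and angle between the y axis of frame and the y axis of board, either way round below 0.12 rad and angular speed of frame below 0.1 rad/s); the arm keeps its last pose, push and grip.
It fails at once if a bystander was moved more than 30 mm (distance of any of driver, spare_wheel, parts_box from where it was at the start of the episode above 0.03 m).
It also fails if it takes over 72 s, if anything falls off the work surface, if the arm or the gripper's body presses on something with over 40 N, if the wrist force passes 120 N, or if a joint passes its speed limit or range.

### The arm

A 6-joint arm with a two-finger parallel gripper is mounted at the origin on the work surface. World frame = base frame: x ahead of the robot, y to its left, z up, the work surface at z = 0. Lengths are in m, angles in rad, forces in N, time in s.
With the tool pointing down it reaches from about 0.375 to 0.975 m from the base axis. Payload 3.8 kg.
Tool frame: the origin (TCP) lies midway between the tips of the shut fingers; the grasp point (between the pads) lies 19 mm behind it; x points along the fingers, y is the direction in which the jaws open and shut, and the axes are right-handed (so a half turn about x gives the same grasp; the last joint's range is limited). The gripper opens to 85 mm and grips with 20 to 120 N. Pads are 22 mm wide; open, the fingers measure 114 mm over their backs; the gripper's body (76 mm by 85 mm) begins 54 mm behind the grasp point. The pads swing forward as they close: fully open they stand 13 mm farther back than shut.
Start: joints at [1.152, 0.264, 1.604, -0, 1.274, -0.037], TCP at [0.251, 0.626, 0.191] pointing down, gripper open.
Joint ranges: [-2.63, 2.63], [-0.94, 2.18], [0.31, 2.57], [-1.31, 4.45], [0, 2.66], [-2.55, 2.55]. Speed limits (rad/s): [2.57, 2.57, 3.14, 3.14, 3.14, 3.14].

### API

Orientations are given as a rotation vector (axis times angle).
In Python, from workcell import read_state, read_camera, get_calibration, finish_job gives the robot as it stands. The module is installed in compiled form; this text tells all that it offers.
- The arm moves only by the shell command python3 -m creep 'ROWS' [FORCE]. ROWS is JSON, a list of rows, each a list of 3 entries, a list of its own where there are three numbers: the closure in counts, from 0 (fully open) to 255 (shut), then the shift along the world's x, y, z in mm, then the turn about the world's z in rad. In form: [[hand, [tx, ty, tz], spin], ...]. A call has exactly 8 rows; each row shifts and turns the commanded pose from where the row before left it; what a row does not reach is not made up. A row lasts 1/12 s, in which the tool goes at most 41.7 mm and 7.16 degrees, less where a joint would pass 70% of its speed; a pose out of reach is approached as far as the arm can. A call is refused whole if a number of a shift passes 41.7 or a number of a turn 0.125, either way. A call with a gripper value outside its range is refused whole. The fingers move at their own pace and stop on an object; FORCE is the grip in N (left out, the last holds). Time passes only in rows, so rows that do not move let the fingers close, or fill a call up. It gives the time, the measured TCP pose, the force and the opening at its end, in the units of the state.
- read_state(): the state, without advancing time (a new reading comes with each control period).
- read_camera(name): name is "side" or "top" or "wrist"; returns (picture, depth): 420x560x3 uint8, blue, green, red; 420x560 float32, m along the optical axis (not along the pixel's ray), 0 where there is no reading.
- get_calibration(name): a dict with "K" (3x3 intrinsics, pixels), "k1" (the pictures are not rectified: a ray, as slopes to the right and down, at radius r is drawn at 1 + k1 r^2 times it, then the intrinsics apply), "eye" and "orientation" of the camera in the world. Camera axes: x right, y down, z forward; pixel columns grow to the right and rows downward; lengths in m; the calibration is good to about 2 mm. A picture is of the moment at which its call begins: read the wrist's pose just before it. get_calibration takes no time and is no camera call; for the wrist camera it gives the pose at the moment of the call.
- finish_job(): hands the job in, once; it reports no verdict.
The state is a dict: "time": time; "q": joint angles; "joint_vel": joint speeds; "joint_torque": joint torques, N m; "tool_pos": TCP position; "tcp_rot": TCP orientation; "wrist_force": force on the tool from outside, world axes, zero at the start; "torque": the same for the moment, N m; "width": opening from 0.0 (shut) to 1.0 (fully open).
Only numpy, scipy, OpenCV 4.12 (cv2) and the standard library are available. Lean on these libraries where they do the work, as an engineer would, in place of code of your own. Each camera call takes 0.05 s, during which the arm holds its last target.

## Working session

There is one attempt and no reset: what is moved stays moved. The work goes in short steps, Python scripts to look and compute and a shell command to move; the robot and the scene stay as the last step left them, time stands still between calls to the robot, and variables do not carry over. Pictures are saved under pics/ and viewed, and the job is handed in when it is done.

```bash
mkdir -p pics; cat > h.py <<'E'
import numpy as np, cv2
from workcell import *
from scipy.spatial.transform import Rotation as R
def snap(n,f):
    c=get_calibration(n); im,d=read_camera(n); cv2.imwrite('pics/'+f+'.png',im); np.savez('pics/'+f+'.npz',d=d,K=c['K'],k1=c['k1'],eye=c['eye'],o=np.array(c['orientation']))
    return im,d,c
def load(f):
    z=np.load('pics/'+f+'.npz'); return z
def rot(o):
    o=np.array(o); return o if o.shape==(3,3) else R.from_rotvec(o).as_matrix()
def cloud(z):
    d=z['d'];K=z['K'];k1=float(z['k1']);v,u=np.mgrid[:d.shape[0],:d.shape[1]]
    x=(u-K[0,2])/K[0,0];y=(v-K[1,2])/K[1,1];a,b=x.copy(),y.copy()
    for _ in range(10):
        s=1+k1*(a*a+b*b);a=x/s;b=y/s
    P=np.stack([a*d,b*d,d],-1)@rot(z['o']).T+z['eye']
    P[d==0]=np.nan; return P
def proj(z,p):
    q=(np.atleast_2d(p)-z['eye'])@rot(z['o']);a=q[:,:2]/q[:,2:]
    a=a*(1+float(z['k1'])*(a**2).sum(1,keepdims=True));K=z['K']
    return np.stack([a[:,0]*K[0,0]+K[0,2],a[:,1]*K[1,1]+K[1,2]],1)
E
python3 - <<'E'
from h import *
print(read_state())
for n in('side','top','wrist'):
    _,_,c=snap(n,n+'0');print(n,c)
E
```

```text
{'time': 0.0, 'q': array([ 1.15211991e+00,  2.64737799e-01,  1.60540234e+00, -5.55802610e-06,
        1.27369495e+00, -3.68749538e-02]), 'joint_vel': array([-0.00086936,  0.00013699, -0.00073572, -0.00101095,  0.00143826,
       -0.00076565]), 'joint_torque': array([-1.67956860e-03, -5.15107548e+01, -3.67316723e+01, -2.39477959e-04,
        1.27787265e-02, -2.42184410e-05]), 'tool_pos': array([0.25114915, 0.62563972, 0.18995717]), 'tcp_rot': array([ 0.2978304 ,  1.55046436, -0.30128109]), 'wrist_force': array([ 0.46610435, -0.26037325,  0.22024892]), 'torque': array([-0.00292246, -0.00826299, -0.03879946]), 'width': 1.0041328850629774}
side {'K': array([[482.19580757,   0.        , 275.91280752],
       [  0.        , 482.19580757, 215.36870027],
       [  0.        ,   0.        ,   1.        ]]), 'k1': -0.041702649685149445, 'eye': array([ 0.11435507, -0.65949951,  1.12610735]), 'orientation': array([-2.36204947,  0.69372388, -0.25406314])}
top {'K': array([[514.79779686,   0.        , 278.51492823],
       [  0.        , 514.79779686, 206.49516746],
       [  0.        ,   0.        ,   1.        ]]), 'k1': -0.06079312228826718, 'eye': array([ 2.48357285e-01, -4.37850516e-04,  1.51379081e+00]), 'orientation': array([-2.0906127 ,  2.1155251 , -0.22942888])}
wrist {'K': array([[368.80959257,   0.        , 279.77836342],
       [  0.        , 368.80959257, 209.62629565],
       [  0.        ,   0.        ,   1.        ]]), 'k1': -0.09006410147991298, 'eye': array([0.18255119, 0.65410774, 0.3728377 ]), 'orientation': array([2.39094649, 1.61564266, 0.23695443])}
```

View pics/side0.png

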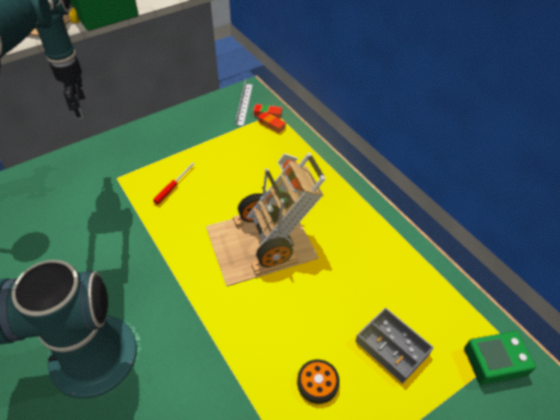

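View pics/top0.png

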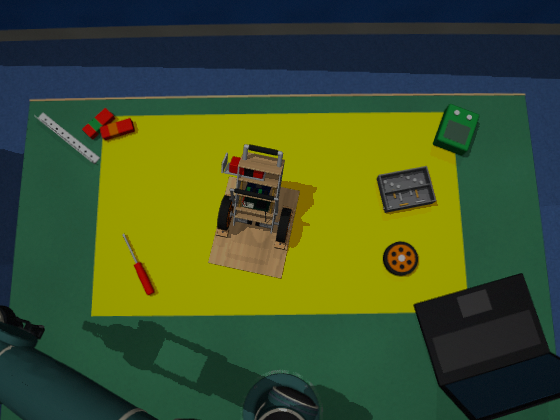

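View pics/wrist0.png

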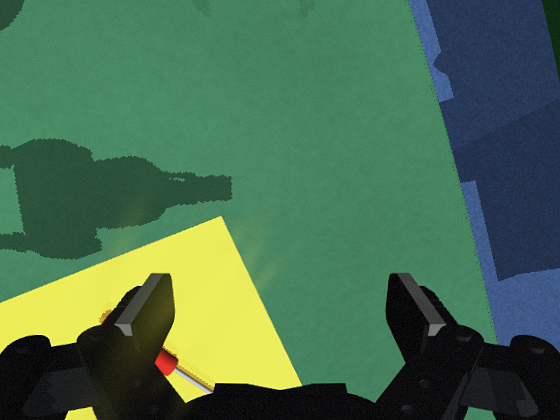

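The balancing robot sits near top-view (255,205). It faces away from the arm, with its handle at (263,150) and the red tray sticking out left at (228,163). Next I fit its pose.

```bash
python3 - <<'E'
from h import *
a=cv2.imread('pics/top0.png')[130:290,190:330];cv2.imwrite('pics/topz.png',cv2.resize(a,None,fx=5,fy=3.75*4/3*1.0 if 0 else 3.7,interpolation=cv2.INTER_CUBIC)[:600])
a=cv2.imread('pics/side0.png')[145:295,200:340];cv2.imwrite('pics/sidez.png',cv2.resize(a,None,fx=4,fy=4,interpolation=cv2.INTER_CUBIC))
for f in('top0','side0'):
    P=cloud(load(f))
    print(f,np.nanmedian(P[...,2][(P[...,2]>-.02)&(P[...,2]<.02)]))
    m=(P[...,0]>.35)&(P[...,0]<.8)&(abs(P[...,1]-.05)<.2)
    for lo,hi in((.003,.009),(.2,.23),(.23,.26),(.26,.3),(.3,.4)):
        q=P[m&(P[...,2]>lo)&(P[...,2]<hi)]
        if len(q):print(lo,hi,len(q),q.min(0),q.max(0),q.mean(0))
E
```

```text
top0 -0.00011236654841728644
0.003 0.009 4155 [ 0.35036202 -0.14973519  0.00300096] [0.79999789 0.24993406 0.00899674] [0.52756626 0.06889954 0.00536517]
0.2 0.23 1137 [ 0.55134711 -0.01347237  0.20001052] [0.69438953 0.15420289 0.22997166] [0.63745135 0.06936232 0.21423469]
0.23 0.26 552 [ 0.55362241 -0.0081131   0.23000431] [0.6967719  0.14593383 0.25997867] [0.64266779 0.04984879 0.24175913]
0.26 0.3 70 [ 0.66726371 -0.00810321  0.26003296] [0.69185248 0.08148831 0.26557463] [0.68048869 0.04079723 0.2620302 ]
side0 0.0008211177301684636
0.003 0.009 4242 [ 0.3502465  -0.14992299  0.00300063] [0.79997823 0.24976765 0.00899382] [0.53220097 0.02689701 0.00534071]
0.2 0.23 1034 [ 0.5527855  -0.02091043  0.20000134] [0.6964036  0.15147454 0.22997871] [0.63562594 0.0557978  0.21388535]
0.23 0.26 481 [ 0.55657281 -0.01564173  0.23002035] [0.69865328 0.10967995 0.25999342] [0.63979509 0.04068407 0.2405638 ]
0.26 0.3 79 [ 0.67160825 -0.01337697  0.26002082] [0.69589817 0.08083516 0.26556676] [0.68250882 0.03529306 0.26142   ]
```

View pics/topz.png

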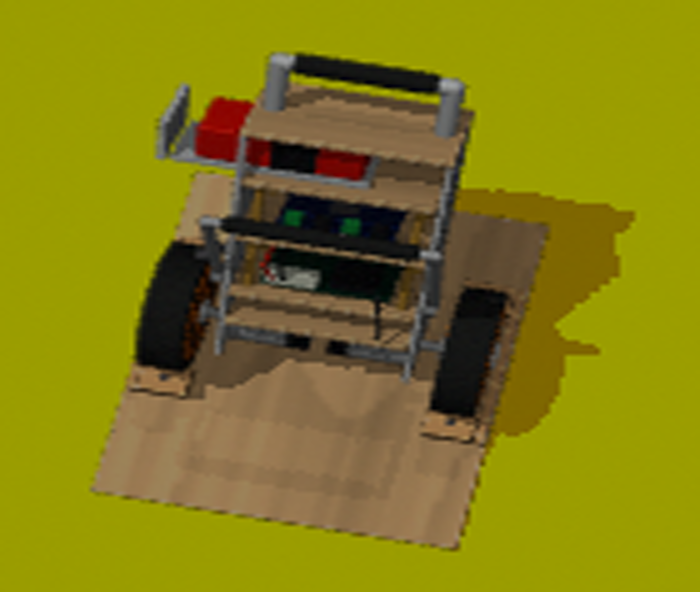

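View pics/sidez.png

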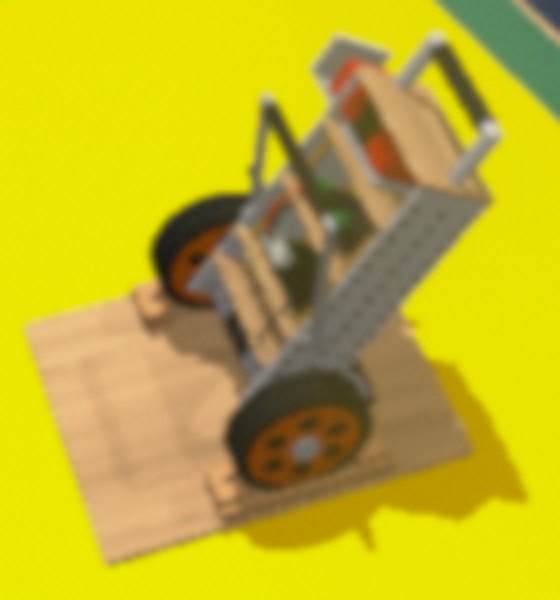

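```bash
cat > fit.py <<'E'
from h import *
from scipy.optimize import least_squares
T,S=load('top0'),load('side0')
obsH={'T':[(249.2,146.8),(278,152.4)],'S':[(310,156.3),(322.5,175.5)]}
obsF={'T':[(234.4,191.6),(274,198.6)]}
obsB={'T':[(208.6,262.4),(281.6,278.1),(299.6,190.8)],'S':[(206.3,226.3),(227.5,285.8),(318,258)]}
def model(p):
    x,y,yaw,lean,bx,ks=p
    Rz=R.from_euler('z',yaw).as_matrix();Rf=Rz@R.from_euler('y',lean).as_matrix();o=np.array([x,y,.056])
    a=np.pi/6+ks
    H=np.array([[0,.034,.245],[0,-.034,.245]])@Rf.T+o
    F=np.array([[-.02-.11*np.sin(a),s*.048,.06+.11*np.cos(a)] for s in(1,-1)])@Rf.T+o
    B=np.array([[bx-.135,.11,.05-.05+.006-.056],[bx-.135,-.11,-.05],[bx+.135,-.11,-.05]]);B[:,2]=-.05
    return H,F,B@Rz.T+o
def res(p):
    H,F,B=model(p);r=[]
    for M,ob in((H,obsH),(F,obsF),(B,obsB)):
        for k in ob: r.append((proj(T if k=='T' else S,M)-ob[k]).ravel())
    return np.concatenate(r)
s=least_squares(res,[.53,.05,-.15,.63,0,0],loss='soft_l1')
print('x y yaw lean bx ks',s.x);print(np.round(res(s.x).reshape(-1,2),1))
np.save('pose.npy',s.x)
E
python3 fit.py; python3 - <<'E'
from h import *
x,y,yaw,l,_,ks=np.load('pose.npy');Rf=R.from_euler('z',yaw).as_matrix()@R.from_euler('y',l).as_matrix();o=np.array([x,y,.056])
z=load('top0')
for n,p in dict(handle=(0,0,.245),tray0=(0,.063,.179),tray45=(0,.108,.179),foot=(-.02-.055,0,.06+.095)).items():
    print(n,o+Rf@p,proj(z,o+Rf@np.array(p)))
P=cloud(z);
for v,u in((155,224),(157,225),(160,224),(164,223)):print(u,v,P[v,u],Rf.T@(P[v,u]-o))
q=(P-o)@Rf; m=(abs(q[...,2]-.179)<.02)&(abs(q[...,0])<.03)&(q[...,1]>.066)&(q[...,1]<.13);
v,u=np.nonzero(m);print(np.c_[u,v,np.round(q[m]*1000)][:60:2])
E
```

```text
x y yaw lean bx ks [ 0.54461141  0.06808332 -0.2204037   0.619591   -0.0148479   0.04514971]
[[ 2.3 -0.6]
 [-0.7 -1. ]
 [-0.3  1.3]
 [-2.4 -0.5]
 [ 2.4 -0.2]
 [-0.8  0.3]
 [ 0.7 -0.4]
 [ 1.  -0.5]
 [ 1.4 -1. ]
 [-1.7 -0.6]
 [-2.1 -0.4]
 [-0.7 -0.7]]
handle [0.68344179 0.0369793  0.25545843] [[264.41495129 148.79534041]]
tray0 [0.65981587 0.10683433 0.20172677] [[238.88367143 164.17433922]]
tray45 [0.66965393 0.15074574 0.20172677] [[222.47853882 160.86575818]]
foot [0.57286123 0.06175414 0.22574065] [[255.39561621 193.42266848]]
224 155 [7.53087923e-01 1.69460634e-01 7.30049020e-04] [0.17967007 0.1445028  0.06026765]
225 157 [0.67653831 0.14285087 0.21340709] [9.14767653e-05 1.01801195e-01 1.93412497e-01]
224 160 [0.66604676 0.14463369 0.22021848] [-0.01251594  0.10124719  0.19278633]
223 164 [0.65248403 0.14618497 0.22845003] [-0.02834666  0.09979581  0.19160544]
[[226. 152.  21. 105. 194.]
 [227. 153.  18. 101. 194.]
 [226. 154.  17. 103. 191.]
 [225. 155.   8. 104. 194.]
 [227. 155.  18. 101. 188.]
 [226. 156.  10. 101. 190.]
 [233. 156.  15.  83. 191.]
 [224. 157.  -1. 104. 193.]
 [226. 157.   5. 100. 190.]
 [232. 157.   9.  85. 191.]
 [234. 157.  15.  81. 187.]
 [236. 157.  13.  75. 191.]
 [238. 157.  13.  69. 192.]
 [224. 158.  -9. 102. 197.]
 [226. 158.   7. 100. 186.]
 [232. 158.   4.  84. 192.]
 [234. 158.   8.  79. 190.]
 [236. 158.   5.  73. 194.]
 [238. 158.  12.  69. 189.]
 [223. 159.  -8. 105. 192.]
 [225. 159.  -2. 101. 189.]
 [227. 159.  18. 100. 174.]
 [232. 159.   5.  84. 188.]
 [234. 159.   5.  78. 189.]
 [236. 159.   5.  73. 190.]
 [238. 159.   9.  68. 189.]
 [224. 160. -13. 101. 193.]
 [226. 160.   8. 100. 178.]
 [231. 160.  -0.  85. 188.]
 [233. 160.  -2.  79. 190.]]
```

```bash
python3 - <<'E'
from h import *
s=read_state();M=R.from_rotvec(s['tcp_rot']).as_matrix();print(np.round(M,3))
yaw=np.load('pose.npy')[2]
a=np.arctan2(M[1,1],M[0,1]);print('jaw az',a,'frame y az',yaw+np.pi/2,'frame x az',yaw,'q6',s['q'][5],'q1',s['q'][0])
E
```

```text
[[-0.001  0.373  0.928]
 [-0.002  0.928 -0.373]
 [-1.    -0.002 -0.   ]]
jaw az 1.1889745886779055 frame y az 1.3503926296101463 frame x az -0.22040369718475028 q6 -0.036864466655518714 q1 1.1521178705560966
```

```bash
python3 -m creep '[[255,[26,-27,4],0.02],[255,[26,-27,4],0.02],[255,[26,-27,4],0.02],[255,[26,-27,4],0.02],[255,[26,-27,4],0.02],[255,[26,-27,4],0.02],[255,[26,-27,4],0.02],[255,[26,-27,4],0.02]]' 30; python3 -m creep '[[255,[26,-25,4],0],[255,[26,-25,4],0],[255,[26,-25,4],0],[255,[26,-25,4],0],[255,[26,-25,4],0],[255,[26,-25,4],0],[255,[26,-25,4],0],[255,[26,-20,4],0]]'
python3 - <<'E'
from h import *
snap('wrist','w1');s=read_state();print(s['tool_pos'],s['width'],s['q'])
E
```

```text
time: 0.82
tool_pos: [0.4603, 0.4088, 0.2232]
tcp_rot: [0.173, 1.564, -0.173]
wrist_force: [0.6, 0.7, 0.2]
width: 0.002
time: 1.48
tool_pos: [0.6684, 0.2131, 0.255]
tcp_rot: [0.174, 1.564, -0.175]
wrist_force: [-0.2, 0.4, -0.2]
width: -0.001
[0.67356455 0.20887564 0.25547922] -0.0014758939888138566 [ 0.2679018   0.28926431  1.4554502  -0.00464781  1.39335701 -1.07611289]
```

View pics/w1.png

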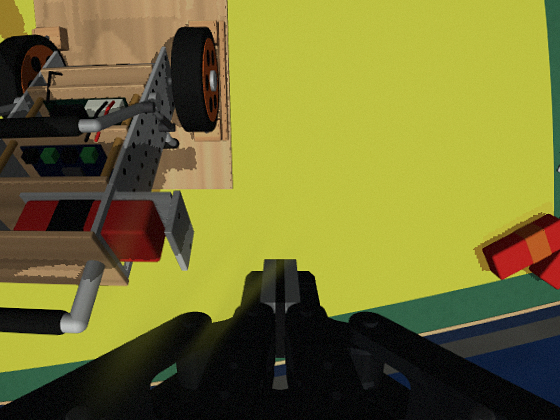

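The wrist view shows the tray's end plate at (180,230), the handle's left end at (75,322) and the foot bar's left end at (90,125). I'll use its depth to check the pose.

```bash
python3 - <<'E'
from h import *
x,y,yaw,l,_,ks=np.load('pose.npy');Rf=R.from_euler('z',yaw).as_matrix()@R.from_euler('y',l).as_matrix();o=np.array([x,y,.056])
z=load('w1');P=cloud(z);q=(P-o)@Rf
print('handle',proj(z,o+Rf@np.array([0,.046,.245])),'foot',proj(z,o+Rf@np.array([-.075,.048,.155])))
for n,(u,v) in dict(plate_top=(178,222),plate_bot=(172,215),plate_e1=(183,262),plate_e2=(181,200),tray_red=(145,240),handle_end=(70,318),hbar=(30,315),deck=(60,255),corner=(229,185),foot=(85,121),footbar=(40,120),table=(400,150)).items():
    print(n,np.round(1000*P[v,u]),np.round(1000*q[v,u]))
E
```

```text
handle [[ 74.80098571 325.20388521]] foot [[ 72.29808445 127.36031671]]
plate_top [656. 149. 214.] [-17. 103. 181.]
plate_bot [650. 148. 218.] [-25. 101. 181.]
plate_e1 [687. 141. 207.] [ 12. 102. 194.]
plate_e2 [645. 151. 201.] [-19. 103. 165.]
tray_red [662. 125. 218.] [-11.  81. 191.]
handle_end [688.  81. 256.] [ -4.  44. 242.]
hbar [680.  58. 258.] [ -8.  20. 243.]
deck [657.  71. 228.] [-11.  27. 203.]
corner [680. 148.   8.] [121. 107.  27.]
foot [582. 119. 229.] [-80.  58. 156.]
footbar [575.  93. 230.] [-82.  31. 156.]
table [685. 356.   0.] [ 92. 312.  -2.]
```

```bash
python3 -m creep '[[255,[0,0,-18],0],[255,[0,0,-18],0],[255,[0,0,-19],0],[255,[-2,-9.8,0],0],[255,[-2.2,-9.8,0],0],[255,[-2.2,-9.8,0],0],[255,[-2.2,-9.8,0],0],[255,[0,0,0],0]]'; python3 -m creep '[[255,[-2.2,-9.8,0],0],[255,[-1.1,-4.9,0],0],[255,[-1.1,-4.9,0],0],[255,[-1.1,-4.9,0],0],[255,[-1.1,-4.9,0],0],[255,[-1.1,-4.9,0],0],[255,[0,0,0],0],[255,[0,0,0],0]]'
python3 - <<'E'
from h import *
snap('wrist','w2');s=read_state();print(s['tool_pos'],s['wrist_force'])
E
```

```text
time: 2.2
tool_pos: [0.6594, 0.1739, 0.2024]
tcp_rot: [0.175, 1.561, -0.175]
wrist_force: [0.2, 0.0, 0.0]
width: 0.002
time: 2.87
tool_pos: [0.6512, 0.1417, 0.2003]
tcp_rot: [0.175, 1.564, -0.174]
wrist_force: [0.8, -0.2, -0.1]
width: -0.002
[0.65122475 0.14192933 0.2002507 ] [ 0.27003321  0.1637104  -0.78343342]
```

View pics/w2.png

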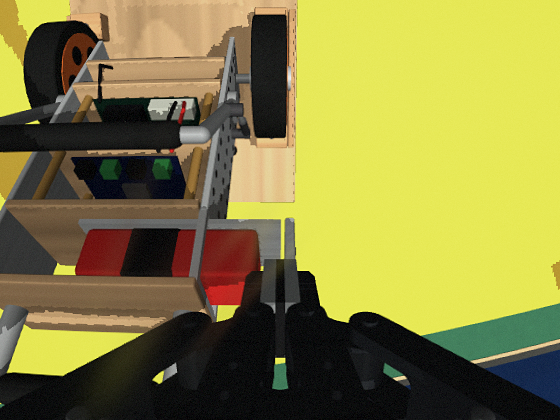

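```bash
python3 - <<'E'
from h import *
x,y,yaw,l,_,ks=np.load('pose.npy');Rf=R.from_euler('z',yaw).as_matrix()@R.from_euler('y',l).as_matrix();o=np.array([x,y,.056])
z=load('w2');P=cloud(z);q=(P-o)@Rf
for u,v in((288,222),(289,230),(290,240),(290,250),(270,230),(280,265),(282,290),(275,235),(230,250),(205,250)):
    print(u,v,np.round(1000*P[v,u]),np.round(1000*q[v,u]))
print(proj(z,[.6512,.1419,.200]))
E
python3 -c "
import cv2;a=cv2.imread('pics/w2.png')[200:320,200:360];cv2.imwrite('pics/w2z.png',cv2.resize(a,None,fx=5,fy=5))"
```

```text
288 222 [639. 149. 204.] [-25. 100. 164.]
289 230 [642. 149. 208.] [-25. 100. 169.]
290 240 [646. 148. 213.] [-25. 100. 175.]
290 250 [649. 147. 218.] [-25. 100. 181.]
270 230 [643. 138. 200.] [-18.  90. 164.]
280 265 [640. 144. 251.] [-50.  95. 203.]
282 290 [641. 145. 270.] [-62.  96. 219.]
275 235 [647. 140. 197.] [-13.  93. 164.]
230 250 [644. 118. 213.] [-21.  70. 178.]
205 250 [642. 106. 213.] [-21.  58. 178.]
[[279.85198345 242.8372056 ]]
```

View pics/w2z.png

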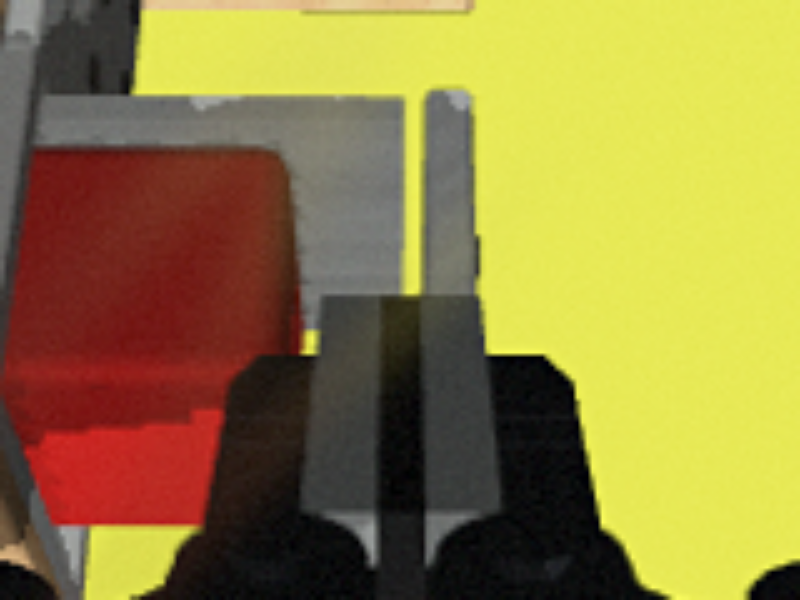

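```bash
python3 - <<'E'
from h import *
z=load('w2');P=cloud(z)
for u in(270,279,292):
  for v in range(244,300,6):
    print(u,v,round(float(z['d'][v,u]),4),np.round(1000*P[v,u]))
print(z['eye'],rot(z['o']))
s=read_state();M=R.from_rotvec(s['tcp_rot']).as_matrix()
for dx in(0,-.02,-.05,-.1):
  for dz in(-.011,.011):print(dx,dz,proj(z,s['tool_pos']+M@[dx,0,dz]))
E
```

```text
270 244 0.206 [654. 136. 192.]
270 250 0.2123 [660. 134. 187.]
270 256 0.218 [665. 133. 182.]
270 262 0.1474 [639. 141. 248.]
270 268 0.1426 [640. 141. 253.]
270 274 0.1385 [640. 141. 258.]
270 280 0.1341 [640. 141. 262.]
270 286 0.1295 [640. 141. 267.]
270 292 0.125 [640. 141. 272.]
270 298 0.1215 [640. 141. 275.]
279 244 0.2073 [656. 140. 190.]
279 250 0.2109 [660. 139. 188.]
279 256 0.217 [666. 138. 183.]
279 262 0.1476 [640. 144. 248.]
279 268 0.1432 [641. 144. 253.]
279 274 0.1378 [640. 144. 258.]
279 280 0.1335 [641. 144. 263.]
279 286 0.1294 [641. 144. 267.]
279 292 0.1248 [640. 144. 272.]
279 298 0.1208 [640. 144. 276.]
292 244 0.1805 [647. 149. 215.]
292 250 0.1787 [649. 148. 218.]
292 256 0.1761 [651. 148. 221.]
292 262 0.1476 [641. 149. 248.]
292 268 0.1432 [642. 149. 253.]
292 274 0.1388 [642. 149. 257.]
292 280 0.1339 [642. 149. 262.]
292 286 0.1289 [641. 149. 267.]
292 292 0.1254 [642. 148. 271.]
292 298 0.1216 [642. 148. 275.]
[0.57884855 0.15839056 0.38299545] [[ 2.21287283e-01  9.33013628e-01  2.83756073e-01]
 [ 9.75208477e-01 -2.11532375e-01 -6.49806196e-02]
 [-6.04207448e-04  2.91100713e-01 -9.56692223e-01]]
0 -0.011 [[279.89335607 223.53706838]]
0 0.011 [[279.93727196 261.87948478]]
-0.02 -0.011 [[279.87156481 237.38751054]]
-0.02 0.011 [[279.92079775 279.19453837]]
-0.05 -0.011 [[279.8281363  264.92428056]]
-0.05 0.011 [[279.88830384 313.0836978 ]]
-0.1 -0.011 [[279.70023027 345.50090462]]
-0.1 0.011 [[279.7955619  407.80559529]]
```

```bash
python3 - <<'E'
from h import *
z=load('wrist0');P=cloud(z)
for v in range(268,340,8): print(v,[ (u,*np.round(1000*P[v,u])) for u in (150,165,395,410)])
z=load('w1');P=cloud(z)
for v in range(250,300,6): print(v,np.round(1000*P[v,280]))
im,_,_=snap('side','s2');z=load('s2')
s=read_state();M=R.from_rotvec(s['tcp_rot']).as_matrix();print(s['tool_pos'])
c=proj(z,s['tool_pos'])[0];print(c, proj(z,s['tool_pos']+[0,0,.05]))
u,v=map(int,c);a=im[v-75:v+55,u-75:u+75].copy();cv2.imwrite('pics/s2z.png',cv2.resize(a,None,fx=4,fy=4))
P=cloud(z)
E
```

```text
268 [(150, np.float64(296.0), np.float64(450.0), np.float64(1.0)), (165, np.float64(303.0), np.float64(466.0), np.float64(1.0)), (395, np.float64(400.0), np.float64(705.0), np.float64(-1.0)), (410, np.float64(405.0), np.float64(721.0), np.float64(1.0))]
276 [(150, np.float64(223.0), np.float64(585.0), np.float64(250.0)), (165, np.float64(225.0), np.float64(590.0), np.float64(250.0)), (395, np.float64(257.0), np.float64(670.0), np.float64(250.0)), (410, np.float64(259.0), np.float64(675.0), np.float64(250.0))]
284 [(150, np.float64(224.0), np.float64(587.0), np.float64(256.0)), (165, np.float64(228.0), np.float64(589.0), np.float64(251.0)), (395, np.float64(260.0), np.float64(669.0), np.float64(251.0)), (410, np.float64(259.0), np.float64(673.0), np.float64(255.0))]
292 [(150, np.float64(225.0), np.float64(588.0), np.float64(261.0)), (165, np.float64(230.0), np.float64(589.0), np.float64(253.0)), (395, np.float64(262.0), np.float64(668.0), np.float64(252.0)), (410, np.float64(258.0), np.float64(672.0), np.float64(262.0))]
300 [(150, np.float64(225.0), np.float64(590.0), np.float64(267
[... 820 characters left out ...]
at64(584.0), np.float64(256.0)), (395, np.float64(272.0), np.float64(664.0), np.float64(257.0)), (410, np.float64(264.0), np.float64(667.0), np.float64(270.0))]
332 [(150, np.float64(234.0), np.float64(587.0), np.float64(271.0)), (165, np.float64(243.0), np.float64(583.0), np.float64(258.0)), (395, np.float64(274.0), np.float64(663.0), np.float64(258.0)), (410, np.float64(265.0), np.float64(666.0), np.float64(272.0))]
250 [778. 188.   1.]
256 [786. 186.   2.]
262 [658. 216. 302.]
268 [658. 216. 308.]
274 [658. 216. 312.]
280 [nan nan nan]
286 [658. 216. 322.]
292 [658. 216. 326.]
298 [658. 216. 330.]
[0.65123837 0.14205626 0.20023445]
[281.74964676 162.4875703 ] [[281.95178265 148.95724519]]
```

View pics/s2z.png

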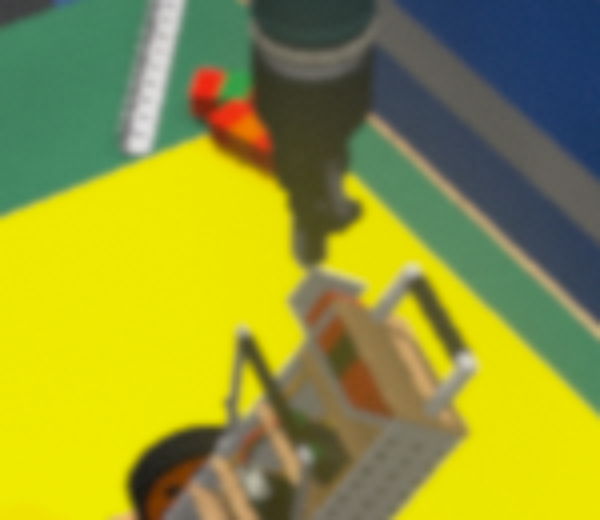

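```bash
python3 - <<'E'
from h import *
z=load('s2');P=cloud(z)
for v in range(140,166,2): print(v,[tuple(np.round(1000*P[v,u])) for u in (279,283,286)])
snap('top','t2');z=load('t2');P=cloud(z)
m=(abs(P[...,0]-.65)<.03)&(abs(P[...,1]-.14)<.03)&(P[...,2]>.1)
print(np.round(np.sort(P[m][:,2])[::8],3))
E
```

```text
140 [(np.float64(640.0), np.float64(140.0), np.float64(289.0)), (np.float64(647.0), np.float64(131.0), np.float64(292.0)), (np.float64(628.0), np.float64(90.0), np.float64(331.0))]
142 [(np.float64(636.0), np.float64(134.0), np.float64(288.0)), (np.float64(634.0), np.float64(112.0), np.float64(306.0)), (np.float64(630.0), np.float64(92.0), np.float64(322.0))]
144 [(np.float64(641.0), np.float64(141.0), np.float64(274.0)), (np.float64(633.0), np.float64(111.0), np.float64(300.0)), (np.float64(631.0), np.float64(94.0), np.float64(313.0))]
146 [(np.float64(640.0), np.float64(140.0), np.float64(267.0)), (np.float64(633.0), np.float64(110.0), np.float64(294.0)), (np.float64(654.0), np.float64(127.0), np.float64(271.0))]
148 [(np.float64(640.0), np.float64(140.0), np.float64(261.0)), (np.float64(645.0), np.float64(128.0), np.float64(267.0)), (np.float64(652.0), np.float64(124.0), np.float64(267.0))]
150 [(np.float64(641.0), np.float64(141.0), np.float64(253.0)), (np.float64(646.0), np.float64(130.0), np.float64(258.0)), (np.float64(654.0), np.float64(127.0), np.float64(257.0))]
152 [(np.fl
[... 1627 characters left out ...]
3 0.613 0.614 0.614 0.615 0.616 0.616 0.616 0.617 0.617 0.617 0.617
 0.618 0.618 0.618 0.618 0.618 0.619 0.619 0.619 0.619 0.62  0.62  0.62
 0.62  0.621 0.621 0.621 0.621 0.621 0.622 0.622 0.622 0.622 0.622 0.623
 0.623 0.623 0.623 0.623 0.623 0.623 0.624 0.624 0.624 0.624 0.624 0.624
 0.624 0.624 0.624 0.624 0.624 0.625 0.625 0.625 0.625 0.625 0.625 0.625
 0.625 0.625 0.625 0.625 0.625 0.625 0.626 0.626 0.626 0.626 0.626 0.626
 0.626 0.626 0.626 0.626 0.626 0.626 0.626 0.627 0.627 0.627 0.627 0.627
 0.627 0.627 0.627 0.627 0.627 0.627 0.627 0.627 0.628 0.628 0.628 0.628
 0.628 0.628 0.628 0.628 0.628 0.628 0.628 0.628 0.629 0.629 0.629 0.629
 0.629 0.629 0.63  0.63  0.63  0.63  0.631 0.631]
```

```bash
python3 - <<'E'
from h import *
c=np.array([.6512,.142]);ey=np.array([.2186,.976]);ex=np.array([.976,-.2186])
Q=[]
for f in('s2','t2','w2'):
    P=cloud(load(f)).reshape(-1,3);P=P[~np.isnan(P[:,0])];d=P[:,:2]-c
    Q.append(np.c_[d@ex,d@ey,P[:,2]])
for f,q in zip('stw',Q):
    q=q[(abs(q[:,:2])<.08).all(1)]
    for z in np.arange(.235,.42,.01):
        a=q[abs(q[:,2]-z)<.005]
        if len(a)>3:print(f,round(z,3),len(a),np.round(1000*np.percentile(a[:,0],[2,98])),np.round(1000*np.percentile(a[:,1],[2,98])))
E
```

```text
s 0.235 103 [-62.  45.] [-80. -39.]
s 0.245 45 [-10.  50.] [-75.   5.]
s 0.255 58 [-10.  60.] [-77.   5.]
s 0.265 45 [-10.  58.] [-79.   2.]
s 0.275 11 [-11.   5.] [-17.   7.]
s 0.285 20 [-13.   7.] [-31.  21.]
s 0.295 28 [-12.  11.] [-39.  31.]
s 0.305 40 [-16.   8.] [-47.  40.]
s 0.315 50 [-16.  11.] [-56.  49.]
s 0.325 49 [-16.  12.] [-63.  10.]
s 0.335 91 [-19.  11.] [-63.  12.]
s 0.345 66 [-19.  18.] [-50.   5.]
s 0.355 47 [-15.  11.] [-43. -15.]
s 0.365 26 [-24.  10.] [-40. -25.]
s 0.375 90 [-37.  29.] [-40.  -0.]
s 0.385 96 [-36.  29.] [-40.   6.]
s 0.395 108 [-36.  30.] [-39.   5.]
s 0.405 103 [-37.  31.] [-40.   4.]
s 0.415 169 [-36.  32.] [-39.  10.]
t 0.235 63 [-0. 39.] [-80. -47.]
t 0.245 30 [-10.  53.] [-77.  -1.]
t 0.255 70 [-12.  59.] [-78.  11.]
t 0.265 35 [-13.  56.] [-79.   6.]
t 0.275 4 [-13.  -8.] [-10.   9.]
t 0.285 13 [-15.  -8.] [-20.  11.]
t 0.295 25 [-14.  -2.] [-29.  37.]
t 0.305 10 [-18.  -7.] [-28.  43.]
t 0.315 13 [-20. -11.] [-14.  54.]
t 0.325 30 [-19.  10.] [-54.  62.]
t 0.335 46 [-15.   9.] [-58.  63.]
t 0.345 4 [-12.  -3.] [-29.  55.]
t 0.365 4 [-35. -11.] [-33.  11.]
t 0.375 31 [-39. -10.] [-34.  24.]
t 0.385 44 [-39.  -9.] [-35.  22.]
t 0.395 37 [-39. -12.] [-34.  24.]
t 0.405 44 [-39.  -8.] [-34.  16.]
t 0.415 72 [-39.  -6.] [-34.  27.]
w 0.235 4051 [-64.  18.] [-79. -37.]
w 0.245 806 [-11.  46.] [-78.  10.]
w 0.255 894 [-11.  47.] [-57.  13.]
w 0.265 1016 [-11.  -6.] [-13.  13.]
w 0.275 1225 [-11.  10.] [-11.  10.]
w 0.285 2799 [-14.   8.] [-29.  29.]
w 0.295 8384 [-13.   8.] [-36.  36.]
w 0.305 6954 [-17.   8.] [-44.  44.]
w 0.315 12011 [-17.   2.] [-51.  51.]
w 0.325 10751 [-18.  -8.] [-57.  57.]
w 0.335 354 [-19. -13.] [-56.  56.]
```

The camera depths show the true finger tips about 46 mm above the reported TCP, in both the wrist and side views, and the fingers passed over the plate without touching it. I'll allow for that offset, back out, lower and push again.

```bash
python3 -m creep '[[255,[2.7,9.7,0],0],[255,[2.7,9.7,0],0],[255,[2.7,9.7,0],0],[255,[2.2,9.8,0],0],[255,[0,0,0],0],[255,[0,0,-17],0],[255,[0,0,-17],0],[255,[0,0,0],0]]'; python3 -m creep '[[255,[-2.2,-9.8,0],0],[255,[-2.2,-9.8,0],0],[255,[-2.2,-9.8,0],0],[255,[-1.1,-4.9,0],0],[255,[-1.1,-4.9,0],0],[255,[-1.1,-4.9,0],0],[255,[-0.7,-3,0],0],[255,[0,0,0],0]]'
python3 - <<'E'
from h import *
snap('wrist','w3');s=read_state();print(s['tool_pos'],s['wrist_force'])
d=s['tool_pos'][:2]-[.5446,.0681];print('xi',d@[.976,-.2186],'eta',d@[.2186,.976])
E
```

```text
time: 3.68
tool_pos: [0.6589, 0.1807, 0.1621]
tcp_rot: [0.172, 1.57, -0.176]
wrist_force: [-0.2, -0.1, -0.6]
width: -0.001
time: 4.35
tool_pos: [0.6511, 0.1329, 0.1671]
tcp_rot: [0.175, 1.563, -0.175]
wrist_force: [0.4, 0.6, 0.5]
width: 0.002
[0.65087152 0.13300042 0.16670732] [-0.51838608 -0.09314575  0.1997644 ]
xi 0.089533768164738 eta 0.08657375922688394
```

View pics/w3.png

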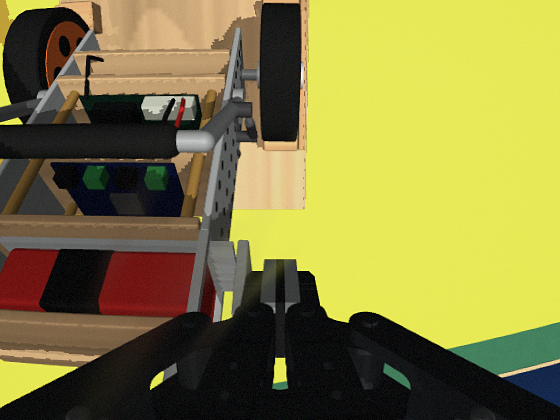

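The plate, now at (243,265), has moved in with about 10–15 mm left. I'll keep pushing.

```bash
python3 -m creep '[[255,[-0.6,-2.9,0],0],[255,[-0.6,-2.9,0],0],[255,[-0.6,-2.9,0],0],[255,[-0.4,-2,0],0],[255,[0,0,0],0],[255,[0,0,0],0],[255,[0,0,0],0],[255,[0,0,0],0]]'
python3 - <<'E'
from h import *
snap('wrist','w4');s=read_state();print(s['tool_pos'],s['wrist_force'])
d=s['tool_pos'][:2]-[.5446,.0681];print('xi',d@[.976,-.2186],'eta',d@[.2186,.976])
x,y,yaw,l,_,ks=np.load('pose.npy');Rf=R.from_euler('z',yaw).as_matrix()@R.from_euler('y',l).as_matrix();o=np.array([x,y,.056])
P=cloud(load('w4'));q=(P-o)@Rf
for v in (245,250,255,262):print(v,[(u,*np.round(1000*q[v,u]).astype(int)) for u in range(200,262,4) if q[v,u,2]>.1])
E
```

```text
time: 5.07
tool_pos: [0.6484, 0.1228, 0.166]
tcp_rot: [0.174, 1.564, -0.174]
wrist_force: [0.4, 0.7, 1.1]
width: 0.001
[0.64845337 0.12284047 0.16598505] [-0.87839378 -0.44057492  0.22222519]
xi 0.08939461975878414 eta 0.07612904843326519
245 [(200, np.int64(-23), np.int64(42), np.int64(163)), (204, np.int64(-24), np.int64(44), np.int64(163)), (208, np.int64(-24), np.int64(46), np.int64(163)), (212, np.int64(-22), np.int64(47), np.int64(162)), (216, np.int64(-23), np.int64(49), np.int64(162)), (220, np.int64(-24), np.int64(51), np.int64(163)), (224, np.int64(-30), np.int64(54), np.int64(167)), (228, np.int64(-29), np.int64(55), np.int64(167)), (232, np.int64(-26), np.int64(56), np.int64(165)), (236, np.int64(-14), np.int64(56), np.int64(157)), (240, np.int64(-24), np.int64(59), np.int64(163)), (244, np.int64(-25), np.int64(61), np.int64(164)), (248, np.int64(-24), np.int64(63), np.int64(163))]
250 [(200, np.int64(-21), np.int64(42), np.int64(164)), (204, np.int64(-22), np.int64(44), np.int64(164)), (208, np.int64(-21), np.int64(45), np.int64(164)), (212, np.int64(-22), np.int64(47), 
[... 1059 characters left out ...]
), np.int64(62), np.int64(169)), (248, np.int64(-21), np.int64(63), np.int64(166))]
262 [(200, np.int64(-19), np.int64(42), np.int64(169)), (204, np.int64(-18), np.int64(43), np.int64(168)), (208, np.int64(-10), np.int64(44), np.int64(164)), (212, np.int64(-11), np.int64(46), np.int64(164)), (216, np.int64(-10), np.int64(47), np.int64(163)), (220, np.int64(-29), np.int64(52), np.int64(174)), (224, np.int64(-29), np.int64(54), np.int64(174)), (228, np.int64(-30), np.int64(56), np.int64(175)), (232, np.int64(-10), np.int64(55), np.int64(164)), (240, np.int64(-25), np.int64(60), np.int64(172)), (244, np.int64(-25), np.int64(62), np.int64(172)), (248, np.int64(-18), np.int64(63), np.int64(168))]
```

View pics/w4.png

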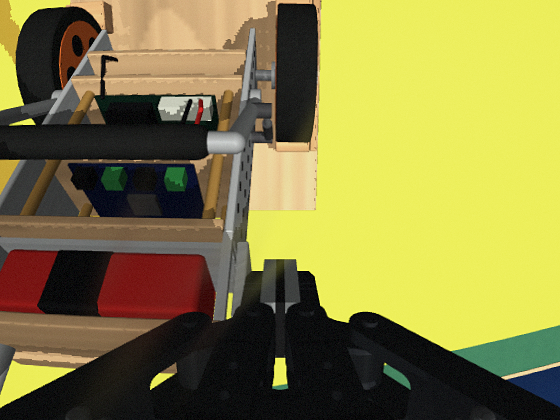

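```bash
python3 -m creep '[[255,[-0.2,-1,0],0],[255,[-0.2,-1,0],0],[255,[0,0,0],0],[255,[0,0,0],0],[255,[0,0,0],0],[255,[0,0,0],0],[255,[0,0,0],0],[255,[0,0,0],0]]'
python3 -m creep '[[255,[-0.2,-1,0],0],[255,[-0.2,-1,0],0],[255,[0,0,0],0],[255,[0,0,0],0],[255,[0,0,0],0],[255,[0,0,0],0],[255,[0,0,0],0],[255,[0,0,0],0]]'
python3 - <<'E'
from h import *
snap('wrist','w5');s=read_state();print(s['tool_pos'],s['wrist_force'],s['torque'])
d=s['tool_pos'][:2]-[.5446,.0681];print('xi',d@[.976,-.2186],'eta',d@[.2186,.976])
a=cv2.imread('pics/w5.png')[120:300,130:370];cv2.imwrite('pics/w5z.png',cv2.resize(a,None,fx=3.3,fy=3.3))
E
```

```text
time: 5.78
tool_pos: [0.6485, 0.1211, 0.1664]
tcp_rot: [0.174, 1.563, -0.174]
wrist_force: [2.2, 2.4, 0.5]
width: 0.002
time: 6.45
tool_pos: [0.6488, 0.1192, 0.167]
tcp_rot: [0.175, 1.562, -0.174]
wrist_force: [3.8, 2.9, 1.5]
width: 0.001
[0.64875237 0.11918892 0.16696539] [4.31604909 2.73881943 1.50053581] [ 0.50651123 -0.52930703  0.04070799]
xi 0.09048467313017895 eta 0.07263048930715266
```

View pics/w5z.png

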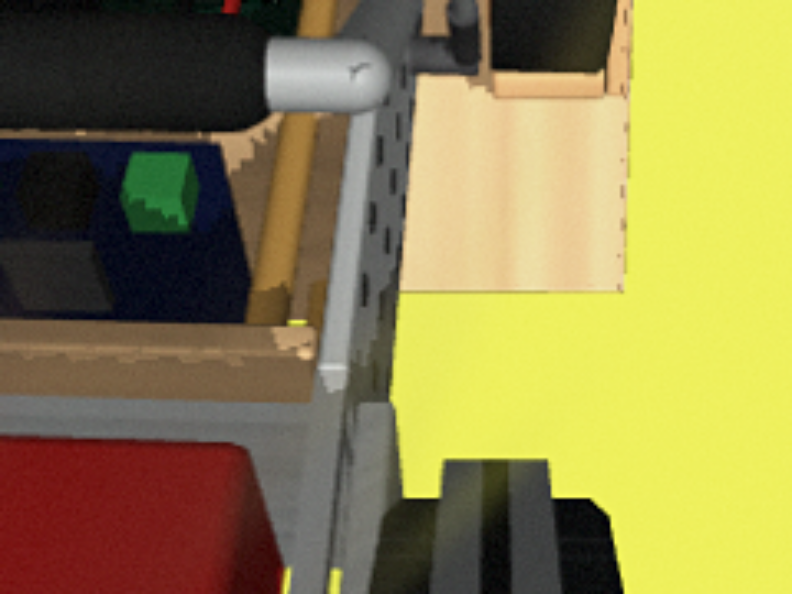

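```bash
python3 - <<'E'
from h import *
x,y,yaw,l,_,ks=np.load('pose.npy');Rf=R.from_euler('z',yaw).as_matrix()@R.from_euler('y',l).as_matrix();o=np.array([x,y,.056])
for f in('w4','w5'):
    P=cloud(load(f));q=(P-o)@Rf
    # side-plate back edge and tray plate back edge
    m=(abs(q[...,0]+.027)<.006)&(q[...,1]>.045)&(q[...,1]<.075)&(q[...,2]>.165)&(q[...,2]<.178)
    ys=q[m][:,1]*1000;print(f,np.histogram(ys,bins=np.arange(45,75,1.5)))
E
```

```text
w4 (array([  0,   0,   0,   0,   7,  98, 104, 104,  51,  97, 107, 100,   4,
        13,  13,  14,  21,  34,  39]), array([45. , 46.5, 48. , 49.5, 51. , 52.5, 54. , 55.5, 57. , 58.5, 60. ,
       61.5, 63. , 64.5, 66. , 67.5, 69. , 70.5, 72. , 73.5]))
w5 (array([ 11,  10,   2,  90, 102, 126,  56, 101, 101,  91,   2,   5,   5,
         4,  27,  31,  24,  28,  32]), array([45. , 46.5, 48. , 49.5, 51. , 52.5, 54. , 55.5, 57. , 58.5, 60. ,
       61.5, 63. , 64.5, 66. , 67.5, 69. , 70.5, 72. , 73.5]))
```

The tray plate now lies against the side plate with about 1 mm between them, and the whole frame shifted about 3 mm sideways. I'll back out and go above the gap between foot bar and decks.

```bash
python3 -m creep '[[255,[2.2,9.8,0],0],[255,[2.2,9.8,0],0],[255,[0,0,30],0],[255,[0,0,30],0],[255,[0,0,30],0],[255,[-19,-27,0],0],[255,[-19,-27,0],0],[255,[-19,-28,0],0]]'
python3 - <<'E'
from h import *
snap('wrist','w6');s=read_state();print(s['tool_pos'],s['wrist_force'])
d=s['tool_pos'][:2]-[.5446,.0681];print('xi',d@[.976,-.2186],'eta',d@[.2186,.976])
E
```

```text
time: 7.17
tool_pos: [0.5945, 0.0566, 0.2567]
tcp_rot: [0.172, 1.564, -0.173]
wrist_force: [-0.7, 0.6, 0.9]
width: 0.002
[0.59053681 0.05132654 0.25612342] [-5.54966769e+00 -3.35645551e+00  1.79513534e-04]
xi 0.04850100377211377 eta -0.0063291086869994495
```

View pics/w6.png

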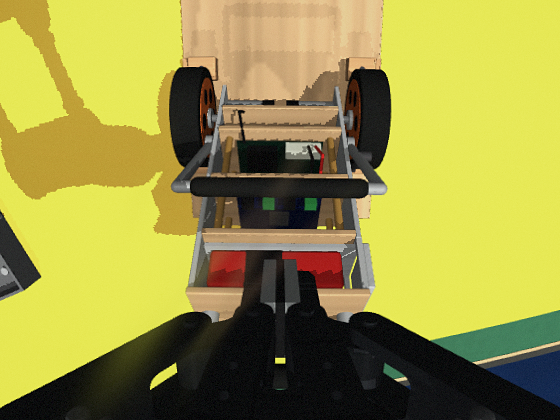

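```bash
python3 - <<'E'
from h import *
a=cv2.imread('pics/w6.png')[150:320,170:400];cv2.imwrite('pics/w6z.png',cv2.resize(a,None,fx=3.4,fy=3.4,interpolation=cv2.INTER_CUBIC))
x,y,yaw,l,_,ks=np.load('pose.npy');Rf=R.from_euler('z',yaw).as_matrix()@R.from_euler('y',l).as_matrix();o=np.array([x,y,.056])
P=cloud(load('w6'));q=(P-o)@Rf
for v in (235,250,260):print(v,[(u,*np.round(1000*q[v,u]).astype(int).tolist()) for u in range(326,376,3)])
print('footbar');
for u in(200,240,280,320,355):print(u,[(v,*np.round(1000*P[v,u]).astype(int).tolist()) for v in (181,187,193)])
E
```

```text
235 [(326, -33, 31, 160), (329, -33, 33, 160), (332, -32, 35, 159), (335, -33, 37, 160), (338, -33, 39, 160), (341, -33, 41, 160), (344, -32, 44, 159), (347, -32, 46, 159), (350, -33, 48, 160), (353, -32, 50, 159), (356, -30, 52, 158), (359, -31, 54, 159), (362, 149, 104, 39), (365, 149, 108, 39), (368, 150, 112, 38), (371, 151, 116, 38), (374, 149, 120, 39)]
250 [(326, -20, 32, 164), (329, -20, 34, 164), (332, -20, 36, 164), (335, -19, 39, 163), (338, -20, 41, 164), (341, -19, 43, 164), (344, -20, 45, 164), (347, -19, 47, 164), (350, -21, 49, 165), (353, -19, 51, 164), (356, -25, 52, 167), (359, -30, 53, 170), (362, -30, 55, 170), (365, -26, 58, 168), (368, -25, 60, 167), (371, 167, 118, 51), (374, 166, 121, 51)]
260 [(326, -21, 31, 173), (329, -20, 34, 172), (332, -21, 36, 173), (335, -20, 38, 172), (338, -19, 40, 172), (341, -18, 42, 171), (344, -6, 47, 164), (347, -4, 49, 163), (350, -5, 51, 163), (353, -5, 54, 163), (356, -2, 57, 162), (359, -30, 52, 178), (362, -30, 54, 178), (365, -25, 57, 175), (368, -25, 59, 175), (371, -25, 61, 175), (374, 178, 123, 59)]
footbar
200 [(181, 557, 17, 229), (187, 560, 17, 232), (193, 564, 16, 232)]
240 [(181, 562, 40, 230), (187, 565, 40, 231), (193, 569, 39, 231)]
280 [(181, 567, 63, 231), (187, 571, 62, 231), (193, 574, 62, 232)]
320 [(181, 573, 86, 229), (187, 576, 85, 232), (193, 579, 84, 231)]
355 [(181, 577, 106, 229), (187, 580, 105, 230), (193, 583, 104, 232)]
```

View pics/w6z.png

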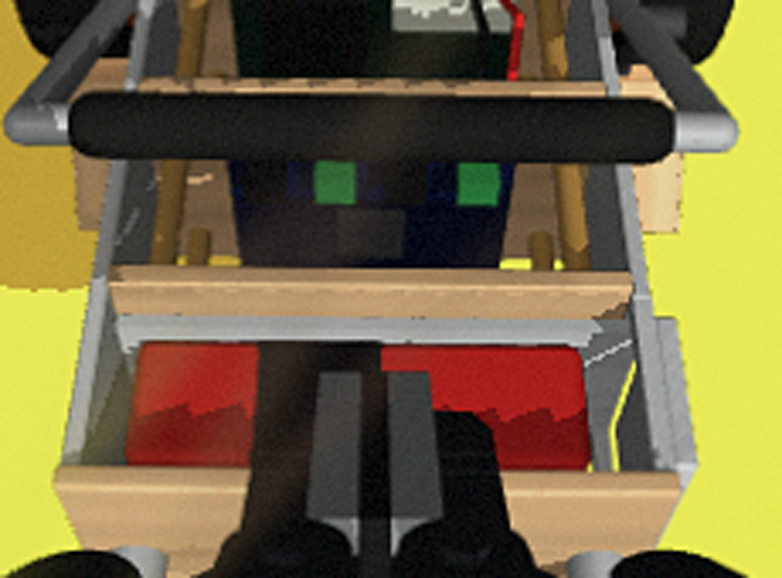

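The tray is flush and home. Foot bar's centre is at about (0.571, 0.062, 0.225), so I shift the finger forward and lower it between the bar and the decks.

```bash
python3 -m creep '[[255,[7,-1.6,0],0],[255,[0,0,0],0],[255,[0,0,-20],0],[255,[0,0,-20],0],[255,[0,0,-20],0],[255,[0,0,-20],0],[255,[0,0,-4],0],[255,[0,0,0],0]]'
python3 - <<'E'
from h import *
snap('wrist','w7');s=read_state();print(s['tool_pos'],s['wrist_force'])
d=s['tool_pos'][:2]-[.5446,.0681];print('xi',d@[.976,-.2186],'eta',d@[.2186,.976])
E
```

```text
time: 7.88
tool_pos: [0.6009, 0.0558, 0.1696]
tcp_rot: [0.173, 1.569, -0.174]
wrist_force: [0.7, -0.6, 0.3]
width: 0.0
[0.60213644 0.05573908 0.17154088] [-0.28375453 -0.09232167  0.89473273]
xi 0.05885765976037287 eta 0.0005132098055640752
```

View pics/w7.png

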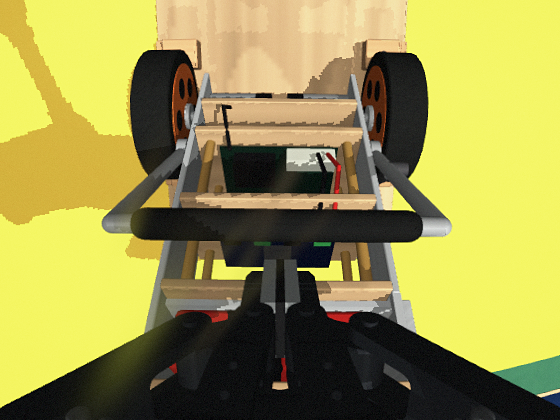

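```bash
python3 -m creep '[[255,[-12.7,2.8,-0.6],0],[255,[-12.7,2.8,-0.6],0],[255,[-12.7,2.8,-0.6],0],[255,[-12.7,2.8,-0.6],0],[255,[-8.6,1.9,-3.7],0],[255,[-8.6,1.9,-3.7],0],[255,[-8.6,1.9,-3.7],0],[255,[0,0,0],0]]'
python3 - <<'E'
from h import *
snap('wrist','w8');s=read_state();print(s['tool_pos'],s['wrist_force'])
E
```

```text
time: 8.6
tool_pos: [0.5238, 0.0723, 0.1581]
tcp_rot: [0.174, 1.566, -0.174]
wrist_force: [-0.3, -0.3, -0.9]
width: -0.0
[0.52470089 0.07205006 0.15832992] [-0.52749079  0.2792186  -0.68470096]
```

View pics/w8.png

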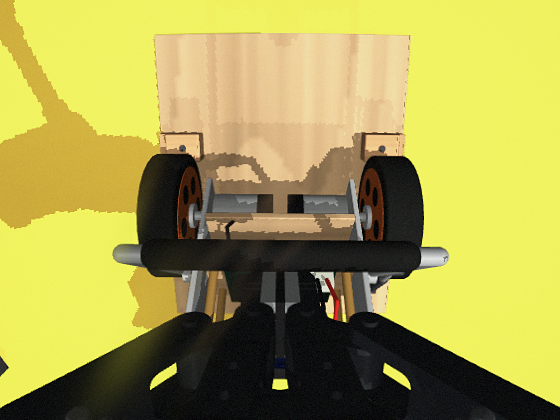

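The bar, now at (280,255), follows the finger. I continue the arc.

```bash
python3 -m creep '[[255,[-7.3,1.6,-6],0],[255,[-7.3,1.6,-6],0],[255,[-7.3,1.6,-6],0],[255,[-6.1,1.4,-7],0],[255,[-6.1,1.4,-7],0],[255,[-4.6,1,-8.5],0],[255,[-4.6,1,-8.5],0],[255,[0,0,0],0]]'
python3 - <<'E'
from h import *
snap('wrist','w9');s=read_state();print(s['tool_pos'],s['wrist_force'])
P=cloud(load('w9'));
for u in(200,240):print([(v,*np.round(1000*P[v,u]).astype(int).tolist()) for v in range(200,300,10)])
E
```

```text
time: 9.32
tool_pos: [0.4795, 0.0815, 0.1071]
tcp_rot: [0.173, 1.568, -0.175]
wrist_force: [-0.8, -0.4, 0.3]
width: -0.001
[0.48070792 0.08143299 0.10817743] [-0.59521783 -0.06661982 -0.56476345]
[(200, 451, 41, 88), (210, 477, 16, 6), (220, 485, 13, 6), (230, 493, 11, 7), (240, 502, 9, 7), (250, 510, 6, 7), (260, 497, 22, 63), (270, 502, 22, 69), (280, 506, 22, 76), (290, 513, 21, 76)]
[(200, 456, 64, 89), (210, 484, 47, 6), (220, 492, 45, 7), (230, 500, 43, 8), (240, 509, 41, 7), (250, 518, 39, 6), (260, 527, 36, 6), (270, 536, 34, 6), (280, 519, 44, 61), (290, 522, 44, 68)]
```

View pics/w9.png

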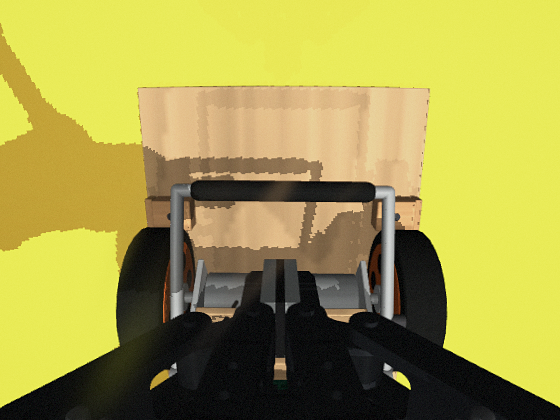

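The kickstand is down: the bar's centre is at about z 0.083, where full-down predicts 0.083. I rise, turn the jaws 90° and move over the handle.

```bash
python3 -m creep '[[255,[0,0,40],-0.12],[255,[0,0,40],-0.12],[255,[0,0,40],-0.12],[255,[0,0,40],-0.12],[255,[15,-3,5],-0.12],[255,[30,-7,0],-0.12],[255,[30,-7,0],-0.12],[255,[30,-7,0],-0.12]]'
python3 -m creep '[[80,[30,-7,0],-0.12],[80,[30,-7,0],-0.12],[80,[20,-6,0],-0.12],[80,[15,-5,0],-0.12],[80,[0,0,0],-0.13],[80,[0,0,0],0],[80,[0,0,0],0],[80,[0,0,0],0]]'
```

```text
time: 10.03
tool_pos: [0.5895, 0.0572, 0.2764]
tcp_rot: [0.924, 1.364, -0.921]
wrist_force: [0.8, -0.3, 0.4]
width: 0.0out of range: row 5 has -0.13, outside -0.125 to 0.125
```

```bash
python3 -m creep '[[80,[30,-7,0],-0.12],[80,[30,-7,0],-0.12],[80,[20,-6,0],-0.12],[80,[15,-5,0],-0.12],[80,[0,0,0],-0.12],[80,[0,0,0],0],[80,[0,0,0],0],[80,[0,0,0],0]]'
python3 - <<'E'
from h import *
snap('wrist','w10');s=read_state();print(s['tool_pos'],s['wrist_force'],s['q'],s['width'])
M=R.from_rotvec(s['tcp_rot']).as_matrix();print('az',np.arctan2(M[1,1],M[0,1]))
snap('top','t10');snap('side','s10')
E
```

```text
time: 10.7
tool_pos: [0.6823, 0.0326, 0.275]
tcp_rot: [1.361, 1.103, -1.361]
wrist_force: [-0.0, -0.0, -0.6]
width: 0.686
[0.68219506 0.03267931 0.27512683] [-0.35826301 -0.3028186   1.07780604] [1.13793169e-02 2.42096244e-01 1.47878207e+00 3.77038370e-05
 1.42032528e+00 2.19750115e-01] 0.6863463033325008
az -0.2083764649552796
```

View pics/w10.png

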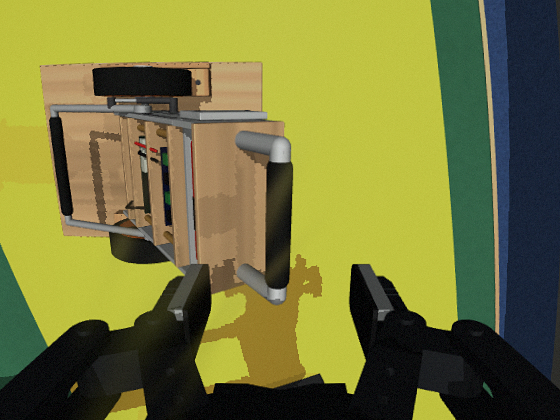

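```bash
python3 - <<'E'
from h import *
z=load('w10');P=cloud(z)
pts=[]
for v in range(170,285,10):
    row=P[v,255:305]; ok=row[:,2]>.23; r=row[ok]
    us=np.nonzero(ok)[0]+255
    print(v,us.min(),us.max(),np.round(1000*r[len(r)//2],1)); pts.append((P[v,us.min():us.max()+1].mean(0)))
pts=np.array(pts);c=pts.mean(0);_,_,V=np.linalg.svd(pts-c);print(c,V[0],'az',np.arctan2(V[0,1],V[0,0]))
e=z['eye'];print('eye',e)
# ends of black sleeve
for v in (150,160,165,285,292,297):print(v,np.round(1000*P[v,279]))
M=0
for f in('t10','s10'):
    zz=load(f);Q=cloud(zz);m=(abs(Q[...,0]-.685)<.04)&(abs(Q[...,1]-.035)<.06)&(Q[...,2]>.24)&(Q[...,2]<.272)
    print(f,m.sum(),np.round(Q[m].mean(0),4) if m.sum() else '')
E
```

```text
170 266 292 [689.6  69.  261.5]
180 266 292 [689.   63.5 261.6]
190 266 291 [687.2  57.8 260.4]
200 266 291 [686.1  52.4 260.8]
210 266 291 [684.8  46.5 260.1]
220 266 290 [683.1  41.2 261.3]
230 265 290 [681.9  35.7 262.1]
240 265 290 [680.6  29.5 261.5]
250 265 289 [678.7  23.3 260.9]
260 265 289 [677.4  17.  260.6]
270 255 289 [676.   10.5 260.2]
280 255 288 [671.7   4.8 260.5]Traceback (most recent call last):
  File "<stdin>", line 8, in <module>
    u, s, vh = gufunc(a, signature=signature)
               ~~~~~~^^^^^^^^^^^^^^^^^^^^^^^^
    raise LinAlgError("SVD did not converge")
numpy.linalg.LinAlgError: SVD did not converge
```

The bar's centre is at about (0.682, 0.036, 0.254), which agrees with the model, and the jaws are above it. I'll descend with a narrower opening.

```bash
python3 -m creep '[[130,[0,2,0],-0.02],[130,[0,0,0],0],[130,[0,0,0],0],[130,[0,0,-25],0],[130,[0,0,-25],0],[130,[0,0,-20],0],[130,[0,0,-13],0],[130,[0,0,0],0]]'
python3 - <<'E'
from h import *
snap('wrist','w11');s=read_state();print(s['tool_pos'],s['wrist_force'],s['width'])
E
```

```text
time: 11.52
tool_pos: [0.6798, 0.0345, 0.1874]
tcp_rot: [1.373, 1.096, -1.383]
wrist_force: [-0.4, 0.5, 0.6]
width: 0.491
[0.68102419 0.03448238 0.18977054] [-0.93020911 -0.57231333  0.43196109] 0.4937775716759637
```

View pics/w11.png

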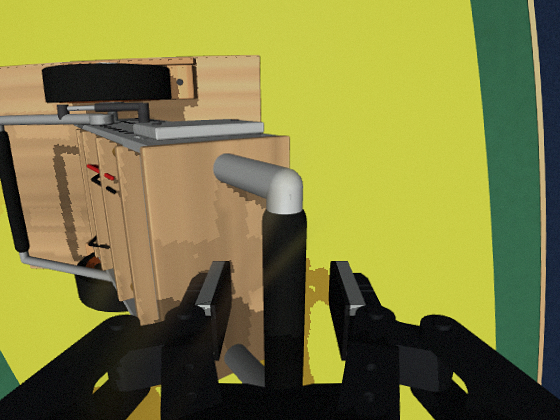

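The bar lies between the pads, so I close on it.

```bash
python3 -m creep '[[255,[0,0,0],0],[255,[0,0,0],0],[255,[0,0,0],0],[255,[0,0,0],0],[255,[0,0,0],0],[255,[0,0,0],0],[255,[0,0,0],0],[255,[0,0,0],0]]' 35
python3 - <<'E'
from h import *
snap('wrist','w12');s=read_state();print(s['tool_pos'],s['wrist_force'],s['width'])
E
```

```text
time: 12.23
tool_pos: [0.6839, 0.0345, 0.194]
tcp_rot: [1.38, 1.088, -1.374]
wrist_force: [-0.0, 0.1, 6.0]
width: 0.159
[0.68391114 0.03444767 0.1939688 ] [0.53932865 0.02255931 5.39369374] 0.16030326464713296
```

View pics/w12.png

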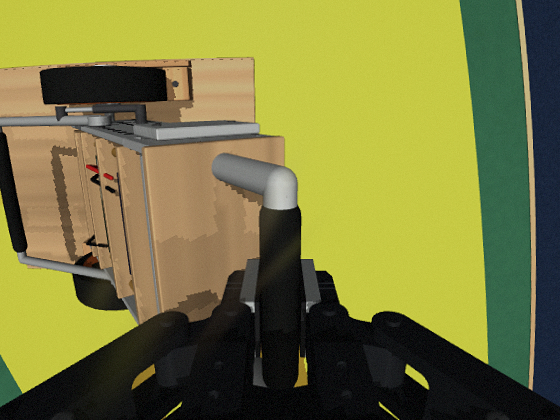

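```bash
python3 -m creep '[[255,[-6.3,1.4,4.1],0],[255,[-6.3,1.4,4.1],0],[255,[-6.3,1.4,4.1],0],[255,[-6.3,1.4,4.1],0],[255,[0,0,0],0],[255,[0,0,0],0],[255,[0,0,0],0],[255,[0,0,0],0]]'
python3 - <<'E'
from h import *
snap('side','s13');s=read_state();print(s['tool_pos'],s['wrist_force'],s['width'])
a=cv2.imread('pics/s13.png')[90:310,150:390];cv2.imwrite('pics/s13z.png',cv2.resize(a,None,fx=2.7,fy=2.7))
E
```

```text
time: 12.95
tool_pos: [0.6594, 0.0404, 0.2098]
tcp_rot: [1.381, 1.088, -1.373]
wrist_force: [6.1, 1.0, 5.0]
width: 0.161
[0.6594088  0.04042594 0.20976497] [5.73887419 2.53253768 4.80835995] 0.16089001760880595
```

View pics/s13z.png

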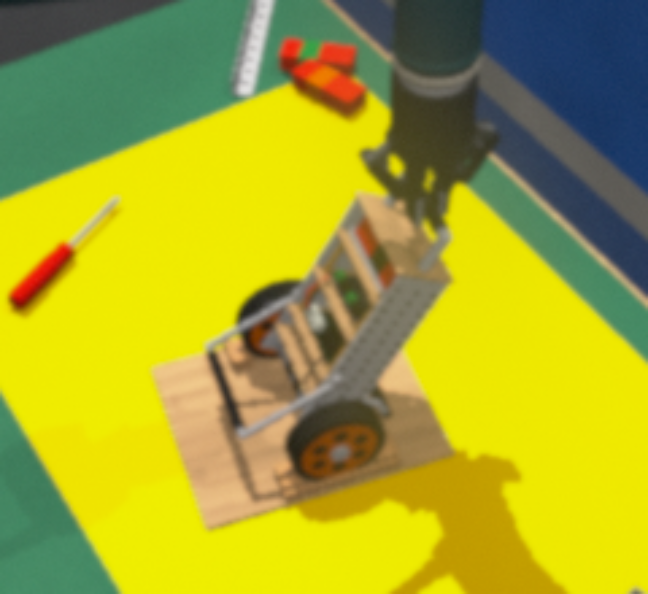

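Tipping has begun with the wheels still down in the chocks, so I continue.

```bash
python3 -m creep '[[255,[-6.8,1.5,3.25],0],[255,[-6.8,1.5,3.25],0],[255,[-6.8,1.5,3.25],0],[255,[-6.8,1.5,3.25],0],[255,[-7.1,1.6,2.35],0],[255,[-7.1,1.6,2.35],0],[255,[-7.1,1.6,2.35],0],[255,[-7.1,1.6,2.35],0]]'
python3 -m creep '[[255,[-7.3,1.7,1.4],0],[255,[-7.3,1.7,1.4],0],[255,[-7.3,1.7,1.4],0],[255,[-7.3,1.7,1.4],0],[255,[0,0,0],0],[255,[0,0,0],0],[255,[0,0,0],0],[255,[0,0,0],0]]'
python3 - <<'E'
from h import *
snap('side','s14');s=read_state();print(s['tool_pos'],s['wrist_force'],s['width'])
a=cv2.imread('pics/s14.png')[90:310,150:390];cv2.imwrite('pics/s14z.png',cv2.resize(a,None,fx=2.7,fy=2.7))
E
```

```text
time: 13.67
tool_pos: [0.6034, 0.0532, 0.2325]
tcp_rot: [1.381, 1.089, -1.372]
wrist_force: [3.9, 2.3, 5.1]
width: 0.16
time: 14.33
tool_pos: [0.5736, 0.0601, 0.2378]
tcp_rot: [1.38, 1.09, -1.374]
wrist_force: [2.1, 3.0, 8.2]
width: 0.16
[0.57359836 0.06007518 0.23781669] [2.08438047 2.74022606 7.5098148 ] 0.16098985504993474
```

View pics/s14z.png

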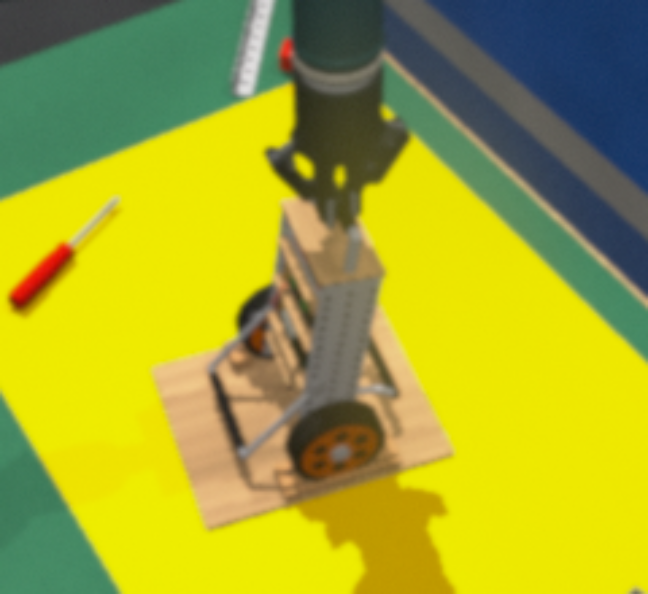

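```bash
python3 -m creep '[[255,[-7.4,1.7,0.5],0],[255,[-7.4,1.7,0.5],0],[255,[-7.4,1.7,0.2],0],[255,[-7,1.6,0],0],[255,[0,0,0],0],[255,[0,0,0],0],[255,[0,0,0],0],[255,[0,0,0],0]]'
python3 - <<'E'
from h import *
s=read_state();print(s['tool_pos'],s['wrist_force'],s['width'])
for n in('side','top','wrist'):snap(n,n[0]+'15')
a=cv2.imread('pics/s15.png')[90:310,150:390];cv2.imwrite('pics/s15z.png',cv2.resize(a,None,fx=2.7,fy=2.7))
d=s['tool_pos'][:2]-[.5446,.0681];print('xi',d@[.976,-.2186],'eta',d@[.2186,.976])
E
```

```text
time: 15.05
tool_pos: [0.5444, 0.0668, 0.2393]
tcp_rot: [1.38, 1.09, -1.374]
wrist_force: [1.8, 3.2, 8.6]
width: 0.161
[0.54435033 0.06677561 0.23934173] [1.77551641 3.17330885 8.60019365] 0.16075837615620547
xi 4.58382427390379e-05 eta -0.0013471803933752427
```

View pics/s15z.png

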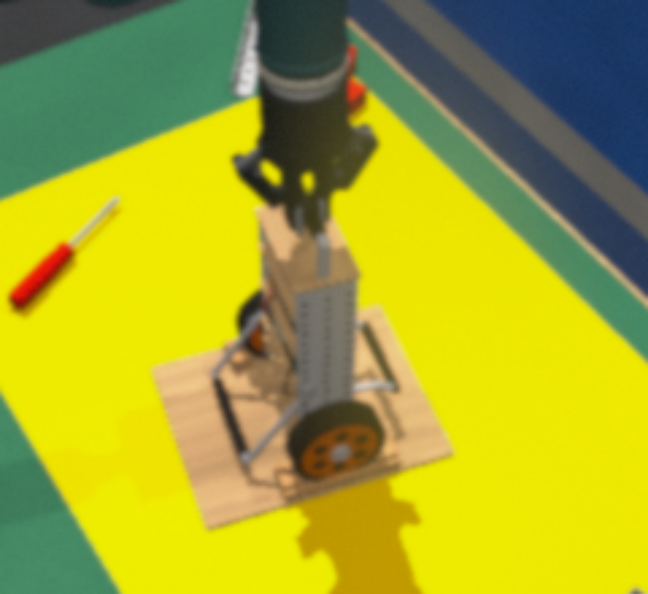

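View pics/w15.png

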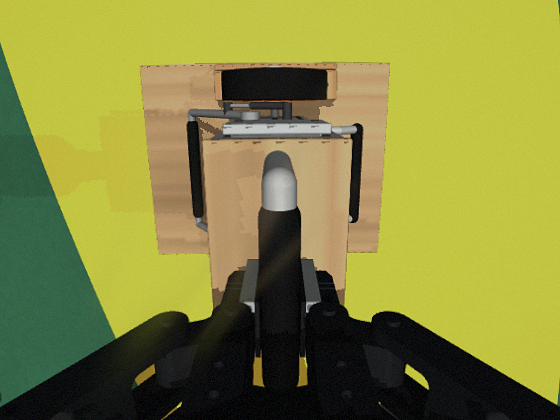

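The robot looks upright, with foot bar and bumper both off the board. I'll measure the tilt from the top deck's plane and the bar heights.

```bash
python3 - <<'E'
from h import *
z=load('w15');P=cloud(z)
m=np.zeros(P.shape[:2],bool);m[145:260,212:255]=1;m[145:260,305:342]=1
q=P[m];q=q[(abs(q[:,2]-.261)<.02)];A=np.c_[q[:,:2],np.ones(len(q))]
for _ in range(3):
    c,*_=np.linalg.lstsq(A,q[:,2],rcond=None);r=q[:,2]-A@c;k=abs(r)<.004;q,A=q[k],A[k]
n=np.array([-c[0],-c[1],1]);n/=np.linalg.norm(n);print('deck n',n,'tilt',np.arccos(n[2]),len(q),'z',q[:,2].mean(), 'rms',r[k].std())
ex=np.array([.975,-.222])
print('along front',n[:2]@ex)
b=np.load('pose.npy');o=b[:2]
for nm,u,v in(('foot',195,165),('foot',195,190),('bump',355,170),('bump',355,190),('trayplate',280,129),('sideplate',260,140),('wheel',275,80)):
    p=P[v,u];d=p[:2]-o;print(nm,np.round(1000*p),'xi,eta',np.round(1000*np.array([d@[.976,-.2186],d@[.2186,.976]])))
# deck back/front edges at mid: 
print(np.round(1000*P[220,[208,212,300,345,348]]))
for v in range(118,150,2):print(v,np.round(1000*P[v,300]),np.round(1000*((P[v,300,:2]-o)@[.2186,.976])))
E
```

```text
deck n [ 0.01779902 -0.00407558  0.99983328] tilt 0.018260682877237675 9142 z 0.26107969148812304 rms 0.0006177747682884264
along front 0.01825882358533767
foot [459.  94.  37.] xi,eta [-89.   7.]
foot [450.  67.  34.] xi,eta [-92. -21.]
bump [619.  56.  64.] xi,eta [75.  4.]
bump [615.  36.  64.] xi,eta [ 76. -16.]
trayplate [558. 126. 252.] xi,eta [ 1. 60.]
sideplate [549. 124. 260.] xi,eta [-8. 56.]
wheel [561. 155. 105.] xi,eta [-3. 88.]
[[517.  95. 262.]
 [519.  94. 261.]
 [559.  99. 304.]
 [578.  80. 261.]
 [580.  79. 260.]]
118 [575. 119.  90.] 56.0
120 [569. 126. 226.] 62.0
122 [568. 126. 242.] 62.0
124 [568. 126. 251.] 62.0
126 [568. 125. 252.] 61.0
128 [567. 125. 253.] 60.0
130 [567. 124. 252.] 59.0
132 [567. 123. 251.] 58.0
134 [568. 119. 221.] 54.0
136 [568. 118. 221.] 53.0
138 [566. 121. 259.] 56.0
140 [566. 120. 261.] 56.0
142 [566. 119. 260.] 55.0
144 [566. 118. 260.] 54.0
146 [565. 118. 262.] 53.0
148 [565. 117. 261.] 52.0
```

```bash
python3 -m creep '[[255,[0,0,0],0],[255,[0,0,0],0],[255,[0,0,0],0],[255,[0,0,0],0],[255,[0,0,0],0],[255,[0,0,0],0],[255,[0,0,0],0],[255,[0,0,0],0]]'
python3 - <<'E'
from h import *
s=read_state();print(s['tool_pos'],s['joint_vel'],s['width'])
print(finish_job())
E
```

```text
time: 15.87
tool_pos: [0.5444, 0.0668, 0.2393]
tcp_rot: [1.38, 1.09, -1.374]
wrist_force: [2.5, 2.7, 7.7]
width: 0.165
[0.54443734 0.06678423 0.23931925] [ 7.67482444e-04 -5.55282970e-04 -7.12064210e-04  1.00323398e-03
 -7.98667881e-05 -1.65594573e-03] 0.1646454647437649
the job is handed in; nothing more can be done
None
```

I finished the task at about 16 s of the 72 s allowed. The arm still holds the handle with the robot upright; `finish_job()` gave no verdict.

**What I did:** I pushed the battery tray home and swung the kickstand over centre and down while the robot rested on its bumper. Then I gripped the handle at 35 N and tipped the robot up about its axle.

**Last checks:**
- **Upright:** the top deck's plane tilts about 0.018 rad forward. The deck's height of 0.261 m means the axle is at its proper height.
- **Tray:** its outer face is about 62 mm from the centreline, against 63 mm when home. It looked flush with the side plate.
- **Kickstand:** the foot bar's centre is at about 0.030 m, where fully down predicts 0.028–0.030 m. It hangs clear of the board.
- **Grip and stillness:** the opening stayed at the handle's thickness, and neither the tool position nor the joints were moving. The wrist read about 8 N, the arm pressing the robot lightly down into the chocks.
- **Bystanders:** no move went near them. The screwdriver looked unmoved in the side pictures; I did not recheck the spare wheel or parts box.

**Disagreements:**
- **Finger tips:** they are really about 46 mm above the reported TCP, by the wrist and side cameras' depth readings. My first tray push passed over the plate without touching it, and I corrected for this in every later move.
- **Sideways shift:** the tray push moved the top of the frame about 3 mm sideways. About 1 mm of that was still there when the robot was upright, well inside the 12 mm allowed.

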